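# Load the sharpening stone and hold its case in the corner stop

### The job

Get the sharpening stone ready for use: first put the grey stone fully down into the pocket of its wooden case while the case stands clear of the corner stop, and only then move the loaded case into the inside corner of the stop, long side along the long (left) fence and end against the short (far) fence. Press it so that it bears flat on both fences at once, and finish while still holding it pressed there: do not let go or back off at the end. Leave the salt shaker, spice jar and soup tin where they stand.

Things in the scene. Friction and masses are not known exactly. Their poses are not given: they have to be found in the camera images.
- stone: Sharpening stone: grey block 140 (x) x 48 (y) x 36 (z) mm, about 0.4 kg, loose, flat on the worktop, long axis roughly away from the robot. Origin: centre of its underside; z up. Fits the case either way round. Hold it across its width; in the case only its upper 22 mm stand out, so keep the fingertips at least 16 mm above its underside.
- holder: The stone's case: low pale-wood block 172 (x) x 80 (y) x 20 (z) mm, about 0.25 kg, loose; centred in its top a pocket 144 x 52 mm, 14 mm deep (floor 6 mm up; 2 mm play round the stone). Origin: centre of the underside; z up. Smooth waxed wood, drags with 2 to 3 N. Stone and case may swap places (middle, right). Pushing or dragging the seated stone slides the case along.
- stop: Corner stop, fixed, at the robot's left: two brown wooden fences in an L with a thin steel angle on top (18 mm high in all). Origin: the inside corner on the worktop. Fences on its +x side (away from the robot) and +y side (left), turned up to 0.3 rad; the flush case has its centre at x = -86, y = -40 mm in this frame, long axis along x.
- far_fence: The short fence of the stop, 22 mm thick, 16 mm high; its face is the plane x = 0 of the stop and runs from y = 0 to y = -130 mm. Smooth. Same origin and axes as the stop.
- left_fence: The long fence of the stop, 22 mm thick, 16 mm high; its face is the plane y = 0 of the stop and runs from x = 0 to x = -200 mm. Smooth. Same origin and axes as the stop.
- salt: Bystander: salt shaker with grey top, 44 mm across, 90 mm high, loose, behind the work. Origin: centre of its underside.
- spice_jar: Bystander: glass spice jar with a green cap, 46 mm across, 106 mm high, loose, in the middle at the back, in front of the red chest, near a wall shelf that hangs 0.46 m above the worktop. Origin: centre of its underside.
- soup_tin: Bystander: short food tin, 75 mm across, 58 mm high, loose, far to the right. Origin: centre of its underside.

How it is judged:
By the outcome, as a careful person would: the job done as asked, in the order asked, and still so for the second after the job is handed in, while the arm keeps its last pose, push and grip.
It also fails if it takes over 64 s, if anything falls off the work surface, if the arm or the gripper's body presses on something with over 40 N, if the wrist force passes 120 N, or if a joint passes its speed limit or range.

### The arm

A 7-joint arm with a two-finger parallel gripper is mounted at the origin on a cart in front of the work surface, level with it; the furniture and walls round the work are solid. World frame = base frame: x ahead of the robot, y to its left, z up, the work surface at z = 0. Lengths are in m, angles in rad, forces in N, time in s.
With the tool pointing down it reaches from about 0.4 to 0.85 m from the base axis. Payload 4.5 kg.
Tool frame: the origin (TCP) lies on the centre line of the jaws, within the pads' length; the fingertips stand 14 mm ahead of it and the grasp point (between the pads) lies 5 mm behind it (r.tcp_to_tips is the z of the fingertips in the tool frame, in m); z points along the fingers, y is the direction in which the jaws open and shut (so a half turn about z gives the same grasp; the last joint's range is limited). The gripper opens to 88 mm and grips with 3 to 60 N. Pads are 18 mm wide; open, the fingers measure 123 mm over their backs; the gripper's body (75 mm by 187 mm) begins 45 mm behind the grasp point.
Start: joints at [0.034, 0.689, -0.195, 1.565, 0.157, 0.902, -0.215], TCP at [0.625, 0, 0.253] pointing down, gripper open.
Joint ranges: [-3.01, 3.01], [-0.46, 2.08], [-1.47, 1.51], [0.13, 2.56], [-1, 4.14], [0.04, 2.09], [-2.66, 2.66]. Speed limits (rad/s): [2.57, 2.57, 3.14, 3.14, 3.14, 3.14, 3.14].

### API

Orientations are given as a unit quaternion [x, y, z, w].
In Python, from plant import r, viewer gives the robot as it stands.
- The arm moves only by the shell command python3 -m inch 'ROWS' [FORCE]. ROWS is JSON, a list of rows, each a list of 3 entries, a list of its own where there are three numbers: the closure, from 0 (fully open) to 1 (shut), then the shift along the tool's x, y, z in cm, then the turn about the tool's z in degrees. In form: [[fingers, [x, y, z], yaw], ...]. A call has 1 to 20 rows; each row is the pose to reach, as a shift and turn from the pose commanded when the call began, along the tool's axes at that moment; what a row does not reach only later rows make up. A row lasts 1/10 s, in which the tool goes at most 50 mm and 8.59 degrees, less where a joint would pass 70% of its speed; a pose out of reach is approached as far as the arm can. A call with a gripper value outside its range is refused whole. The fingers move at their own pace and stop on an object; FORCE is the grip in N (left out, the last holds). Time passes only in rows, so rows that repeat a pose let the fingers close. It gives the time, the measured TCP pose, the force and the opening at its end, in the units of the state.
- r.get_state(): the state, without advancing time (a new reading comes with each control period).
- viewer.snapshot(name): name is "scene" or "side" or "wrist"; returns the picture (400x640x3 uint8, red, green, blue); there is no depth.
- viewer.camera_params(name): a dict with "intrinsics" (3x3 intrinsics, pixels), "k1" (the pictures are not rectified: a ray, as slopes to the right and down, at radius r is drawn at 1 + k1 r^2 times it, then the intrinsics apply), "world_to_cam" (4x4, takes a point from world to camera coordinates). Camera axes: x right, y up, looking along -z (the intrinsics and any distortion apply to the point x, -y, -z); pixel columns grow to the right and rows downward; lengths in m; the calibration is good to about 2 mm. A picture is of the moment at which its call begins: read the wrist's pose just before it. camera_params takes no time and is no camera call; for the wrist camera it gives the pose at the moment of the call.
- r.finish_job(): hands the job in, once; it reports no verdict.
Trained networks look in the newest picture that a camera, given by its name, has taken for a name from the list of things; names that differ only in an ending like _2 or _b are one class to them, and where a whole thing is asked for, a point or a joint stands for the part that bears it (a point fixed in the world has none). Each returns a list of dicts, best first, with "p" (0 to 1); they miss things now and then, are a little off and sometimes report something else, mostly with a low value. They report only what shows in the picture. A call takes as long as a camera call.
- viewer.outline_of(camera, name): "pixels" (400x640 bool, what is visible of it) and "bbox" ([left, top, width, height] in pixels, round what is visible of it).
The state is a dict: "clock": time; "q": joint angles; "qd": joint speeds; "joint_torque": joint torques, N m; "tool_pos": TCP position; "eef_rot": TCP orientation; "contact_force": force on the tool from outside, world axes, zero at the start; "moment": the same for the moment, N m; "opening": opening from 0.0 (shut) to 1.0 (fully open).
Only numpy, scipy, OpenCV 4.12 (cv2) and the standard library are available. Lean on these libraries where they do the work, as an engineer would, in place of code of your own. Each camera call takes 0.05 s, during which the arm holds its last target.

## Working session

There is one attempt and no reset: what is moved stays moved. The work goes in short steps, Python scripts to look and compute and a shell command to move; the robot and the scene stay as the last step left them, time stands still between calls to the robot, and variables do not carry over. Pictures are saved under pics/ and viewed, and the job is handed in when it is done.

```bash
ls; mkdir -p pics; python3 - <<'E'
from plant import r, viewer
import cv2
s=r.get_state(); print(s)
for n in ["scene","side","wrist"]:
    im=viewer.snapshot(n); cv2.imwrite(f"pics/{n}0.png",im[:,:,::-1])
    print(n,viewer.camera_params(n))
E
```

```text
pics
{'clock': 0.0, 'q': array([ 0.03380904,  0.68995583, -0.19450907,  1.56631127,  0.15731176,
        0.90247457, -0.21510383]), 'qd': array([ 9.31276783e-05, -2.62151106e-04, -8.02580161e-04, -4.74101618e-04,
       -5.27118922e-04, -7.25277355e-04,  8.92977338e-05]), 'joint_torque': array([ 3.38560185e-04, -5.27571630e+01, -1.26686912e+00, -1.53434461e+01,
       -5.26333472e-02,  6.56995355e-03,  1.65937727e-04]), 'tool_pos': array([ 6.24418990e-01, -5.68083522e-05,  2.51936175e-01]), 'eef_rot': array([ 7.07081404e-01,  7.07131612e-01, -6.68090963e-04, -5.70450503e-04]), 'contact_force': array([-0.12399281, -0.87242496, -0.58177596]), 'moment': array([ 0.01176979, -0.03743251, -0.03984225]), 'opening': 1.0004278730679799}
scene {'intrinsics': array([[476.97002928,   0.        , 322.35775564],
       [  0.        , 476.97002928, 202.22988938],
       [  0.        ,   0.        ,   1.        ]]), 'k1': -0.10150675555614537, 'world_to_cam': array([[-0.87251438, -0.48814024,  0.02092297,  0.47163331],
       [ 0.26210483, -0.4314939 ,  0.8631999 , -0.23643564],
       [-0.41233447,
[... 430 characters left out ...]
 -0.24858259],
       [-0.43686445,  0.70685615,  0.55633069, -0.80745527],
       [ 0.        ,  0.        ,  0.        ,  1.        ]])}
wrist {'intrinsics': array([[358.34079276,   0.        , 322.19856265],
       [  0.        , 358.34079276, 199.27321213],
       [  0.        ,   0.        ,   1.        ]]), 'k1': -0.08027545563091502, 'world_to_cam': array([[ 9.99999836e-01, -2.72570518e-05, -5.72110590e-04,
        -6.24020593e-01],
       [-1.32666903e-04,  9.60679427e-01, -2.77659901e-01,
         3.78555655e-02],
       [ 5.57183064e-04,  2.77659932e-01,  9.60679266e-01,
        -3.88322255e-01],
       [ 0.00000000e+00,  0.00000000e+00,  0.00000000e+00,
         1.00000000e+00]])}
```

View pics/scene0.png

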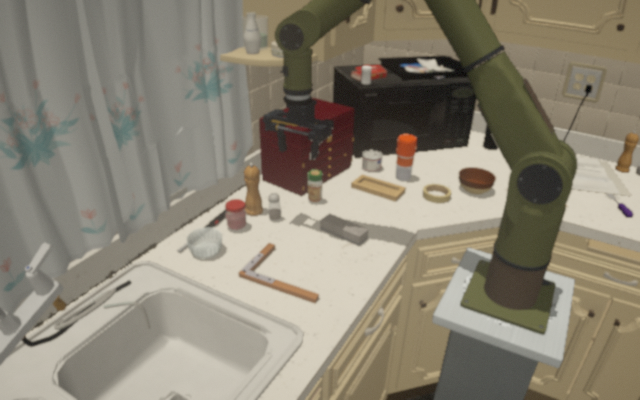

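View pics/side0.png

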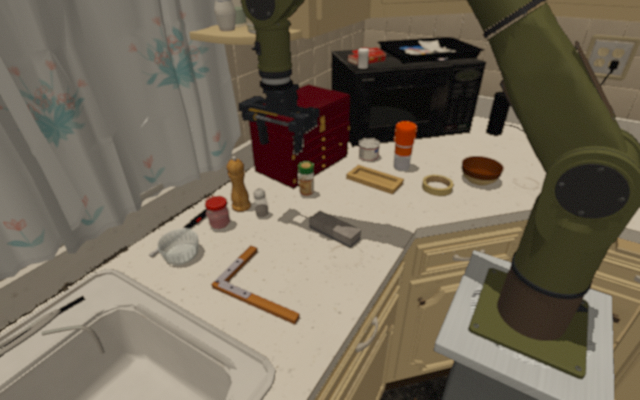

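View pics/wrist0.png

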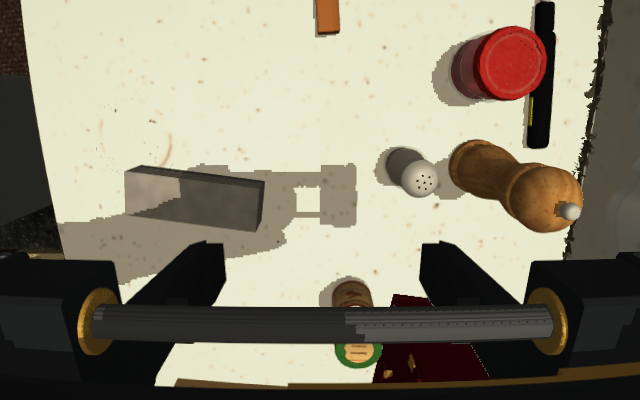

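The grey stone is in the middle (scene ~343,229; wrist ~195,198). The pale case is at the right (scene ~378,187) and the L stop at the left (corner at scene ~243,272). I'll segment these and fit their poses.

```bash
cat > h.py <<'E'
import numpy as np, cv2
from scipy.optimize import minimize
from scipy.spatial import ConvexHull
def proj(P,c):
    P=np.atleast_2d(P); T=c["world_to_cam"]; q=P@T[:3,:3].T+T[:3,3]
    a=q[:,0]/-q[:,2]; b=-q[:,1]/-q[:,2]; r2=a*a+b*b; f=1+c["k1"]*r2
    K=c["intrinsics"]; return np.c_[K[0,0]*a*f+K[0,2],K[1,1]*b*f+K[1,2]]
def ray(uv,c,z):
    K=c["intrinsics"]; a=(uv[0]-K[0,2])/K[0,0]; b=(uv[1]-K[1,2])/K[1,1]
    x,y=a,b
    for _ in range(20):
        f=1+c["k1"]*(x*x+y*y); x,y=a/f,b/f
    T=c["world_to_cam"]; R=T[:3,:3]; o=-R.T@T[:3,3]; d=R.T@np.array([x,-y,-1])
    return o+d*(z-o[2])/d[2]
def boxpts(x0,x1,y0,y1,z0,z1):
    return np.array([[x,y,z] for x in(x0,x1) for y in(y0,y1) for z in(z0,z1)])
def place(P,p):
    c,s=np.cos(p[2]),np.sin(p[2]); z=p[3] if len(p)>3 else 0
    return P@np.array([[c,s,0],[-s,c,0],[0,0,1]])+np.array([p[0],p[1],z])
def render(parts,p,c,S=4):
    m=np.zeros((400*S,640*S),np.uint8)
    for P in parts:
        uv=proj(place(P,p),c); h=cv2.convexHull(((uv+.5)*S).astype(np.float32)).astype(np.int32)
        cv2.fillConvexPoly(m,h,255)
    return cv2.resize(m,(640,400),interpolation=cv2.INTER_AREA)/255.
STONE=[boxpts(-.07,.07,-.024,.024,0,.036)]
CASE=[boxpts(-.086,.086,-.04,.04,0,.020)]
STOP=[boxpts(0,.022,-.13,.022,0,.016),boxpts(-.2,.022,0,.022,0,.016)]
def fit(parts,obs,p0,fz=None):
    # obs: list of (mask,cam)
    def cost(v):
        p=np.array([v[0]/100,v[1]/100,v[2]/10] + ([fz] if fz is not None else []))
        return sum(np.abs(render(parts,p,c)-m).sum()/m.sum() for m,c in obs)
    v=np.array([p0[0]*100,p0[1]*100,p0[2]*10])
    for k in (1.5,.5,.2):
        sx=np.vstack([v]+[v+k*e for e in np.eye(3)])
        res=minimize(cost,v,method="Nelder-Mead",options=dict(initial_simplex=sx,maxiter=120)); v=res.x
    return np.array([v[0]/100,v[1]/100,v[2]/10]),res.fun/len(obs)
E
python3 - <<'E'
from plant import r, viewer
from h import *
import pickle
D={}
for cam,names in {"scene":["stone","holder","stop","salt","spice_jar","soup_tin"],"side":["stone","holder","stop"],"wrist":["stone"]}.items():
    for n in names:
        d=viewer.outline_of(cam,n)
        D[cam,n]=[(x["p"],x["bbox"],x["pixels"]) for x in d]
        print(cam,n,[(round(x["p"],2),x["bbox"],int(x["pixels"].sum())) for x in d[:3]])
C={n:viewer.camera_params(n) for n in("scene","side","wrist")}
pickle.dump((D,C),open("d0.pkl","wb"))
g=lambda u,v,n,z=0:print(n,(u,v),ray((u,v),C[n],z))
g(343,229,"scene",.036);g(378,187,"scene",.02);g(243,272,"scene",.016);g(315,298,"scene",.016)
print(r.get_state()["clock"])
E
```

```text
scene stone [(0.59, [316.5, 215.8, 52.4, 32.8], 864)]
scene holder [(0.88, [351.1, 179.8, 52.6, 21.9], 786)]
scene stop [(0.94, [236.8, 247.1, 82.4, 56.0], 1130)]
scene salt [(0.68, [266.6, 191.9, 14.3, 28.7], 364)]
scene spice_jar [(0.76, [308.9, 170.5, 13.4, 34.1], 462)]
scene soup_tin [(0.97, [365.3, 151.1, 18.8, 19.3], 408)]
side stone [(0.57, [306.6, 212.2, 53.3, 37.8], 1086)]
side holder [(0.95, [345.4, 166.3, 54.8, 26.0], 902)]
side stop [(0.84, [207.2, 245.2, 89.2, 79.1], 1688), (0.51, [225.7, 245.0, 28.4, 35.9], 327)]
wrist stone [(0.67, [123.1, 166.4, 138.3, 66.9], 7029)]
scene (343, 229) [ 0.47765068 -0.00753586  0.036     ]
scene (378, 187) [ 0.50360375 -0.32264642  0.02      ]
scene (243, 272) [0.62010627 0.27725508 0.016     ]
scene (315, 298) [0.41123705 0.26809498 0.016     ]
0.65
```

```bash
python3 - <<'E'
from h import *
import pickle
D,C=pickle.load(open("d0.pkl","rb"))
def run(n,parts,p0,cams):
    for cs in [cams]+[[c] for c in cams]:
        print(n,cs,*fit(parts,[(D[c,n][0][2].astype(float),C[c]) for c in cs],p0))
run("stone",STONE,[.48,0,0],["scene","side","wrist"])
run("holder",CASE,[.5,-.32,0],["scene","side"])
run("stop",STOP,[.62,.27,0],["scene","side"])
for n,h in(("salt",.09),("spice_jar",.106),("soup_tin",.058)):
    b=D["scene",n][0][1]; print(n,ray((b[0]+b[2]/2,b[1]+b[3]-2),C["scene"],0))
E
```

```text
stone ['scene', 'side', 'wrist'] [ 0.48921923 -0.03085742 -0.14892616] 0.06977317626575993
stone ['scene'] [ 0.4873409  -0.03111022 -0.12229064] 0.08981935366739287
stone ['side'] [ 0.49047187 -0.02955884 -0.12638866] 0.057501895785938686
stone ['wrist'] [ 0.48955917 -0.03188104 -0.13639562] 0.045517310637443194
holder ['scene', 'side'] [ 0.5111658  -0.33683129 -0.04887528] 0.0953062777555971
holder ['scene'] [ 0.51024669 -0.33915145 -0.05349399] 0.07590181110612185
holder ['side'] [ 0.51275261 -0.33322782 -0.02267869] 0.08742228598756574
stop ['scene', 'side'] [0.61222883 0.26210178 0.06135669] 0.12098872896472265
stop ['scene'] [0.61176163 0.26067477 0.06454776] 0.12646191219850772
stop ['side'] [0.61259029 0.26355336 0.06737165] 0.08184183626057057
salt [0.71204331 0.00220258 0.        ]
spice_jar [ 0.65005906 -0.1502591   0.        ]
soup_tin [ 0.58681665 -0.48737183  0.        ]
```

Fits agree: stone (0.489, -0.031, yaw -0.137), case (0.511, -0.336, yaw about -0.05), stop corner (0.612, 0.262, yaw 0.063). I'll move over the stone with the jaws across its width and the camera on the far side.

```bash
python3 -m inch '[[0,[-1,-4.5,0],8],[0,[-2,-9,0],16],[0,[-3.1,-13.5,0],25],[0,[-3.1,-13.5,2],33],[0,[-3.1,-13.5,4],41],[0,[-3.1,-13.5,6],50],[0,[-3.1,-13.5,8],58],[0,[-3.1,-13.5,10],66],[0,[-3.1,-13.5,11],75],[0,[-3.1,-13.5,12],83],[0,[-3.1,-13.5,12],91],[0,[-3.1,-13.5,12],98],[0,[-3.1,-13.5,12],98],[0,[-3.1,-13.5,12],98]]'
python3 - <<'E'
from plant import r, viewer
import cv2
s=r.get_state(); print(s["tool_pos"],s["eef_rot"],s["q"],s["clock"])
cv2.imwrite("pics/w1.png",viewer.snapshot("wrist")[:,:,::-1])
cv2.imwrite("pics/s1.png",viewer.snapshot("side")[:,:,::-1])
E
```

```text
clock: 2.05
tool_pos: [0.4903, -0.0308, 0.1328]
eef_rot: [0.998, -0.068, 0.0, -0.0]
contact_force: [-0.4, 0.9, 0.2]
opening: 1.0
[ 0.49029277 -0.03081548  0.13283895] [ 9.97676799e-01 -6.81243842e-02  2.69294834e-04 -2.62059770e-05] [-0.15633152  0.73740915  0.20524878  2.08120098 -0.40041578  0.35926918
 -1.33338514] 2.05
```

View pics/w1.png

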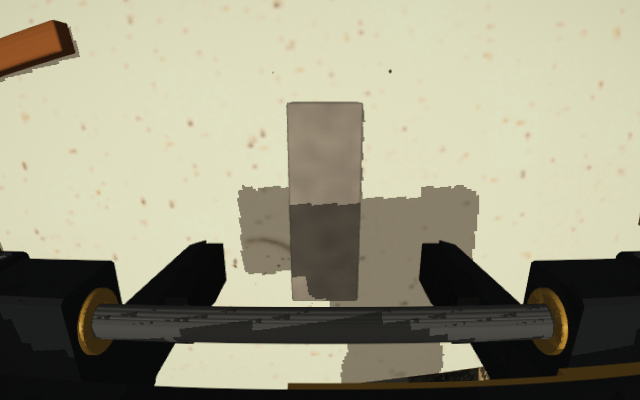

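The wrist view shows the whole stone centred between the fingers, square to the image. Its top face runs from columns 287–363 at row 102 to 291–358 at row 300.

```bash
python3 - <<'E'
from plant import r, viewer
from h import *
c=viewer.camera_params("wrist")
P=[ray(u,c,.036) for u in((288,102),(363,102.5),(290.5,300),(358,300.5))]
print(np.round(P,4), (P[0]+P[1])/2,(P[2]+P[3])/2,sum(P)/4,np.linalg.norm(P[0]-P[1]),np.linalg.norm((P[0]+P[1]-P[2]-P[3])/2))
m=viewer.outline_of("wrist","stone")[0]["pixels"].astype(float)
print(fit(STONE,[(m,c)],[.489,-.031,-.137]))
print(proj([[0.4903,-.0308,.033]],c))
E
```

```text
[[ 0.5603 -0.0192  0.036 ]
 [ 0.5537 -0.0651  0.036 ]
 [ 0.4233  0.0016  0.036 ]
 [ 0.4161 -0.0469  0.036 ]] [ 0.55701572 -0.04219375  0.036     ] [ 0.4197182  -0.02264155  0.036     ] [ 0.48836696 -0.03241765  0.036     ] 0.04636501678192547 0.13868272255491712
(array([ 0.48832578, -0.03216721, -0.13796111]), np.float64(0.019500081024145195))
[[322.05881786 205.52056846]]
```

```bash
python3 -m inch '[[0,[-0.2,0.1,3],0],[0,[-0.2,0.1,6],0],[0,[-0.2,0.1,8.5],0],[0,[-0.2,0.1,10],0],[0,[-0.2,0.1,10],0],[0,[-0.2,0.1,10],0],[1,[-0.2,0.1,10],0],[1,[-0.2,0.1,10],0],[1,[-0.2,0.1,10],0],[1,[-0.2,0.1,10],0],[1,[-0.2,0.1,10],0],[1,[-0.2,0.1,10],0],[1,[-0.2,0.1,10],0]]' 30
python3 -m inch '[[1,[0,0,-2],0],[1,[0,0,-5],0],[1,[0,0,-8],0],[1,[0,0,-10],0],[1,[0,0,-10],0],[1,[0,0,-10],0]]'
python3 - <<'E'
from plant import r, viewer
import cv2
cv2.imwrite("pics/w2.png",viewer.snapshot("wrist")[:,:,::-1])
E
```

```text
clock: 3.5
tool_pos: [0.488, -0.0318, 0.0329]
eef_rot: [0.998, -0.07, 0.0, 0.0]
contact_force: [-0.2, -0.3, 3.8]
opening: 0.544
clock: 4.1
tool_pos: [0.4876, -0.0314, 0.1322]
eef_rot: [0.998, -0.07, -0.0, -0.0]
contact_force: [0.3, -0.4, -4.9]
opening: 0.544
```

View pics/w2.png

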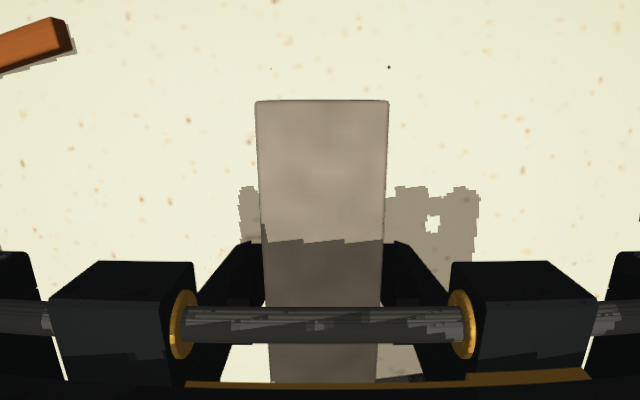

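Grip holds (opening 0.544, i.e. 48 mm) and the stone's far edge is at row 101, columns 255–389. I'll move beside the case to measure it and the held stone in the same picture.

```bash
python3 -m inch '[[1,[0.5,2,-1],-1],[1,[1.2,5,-2],-2],[1,[2.1,8,-2],-3],[1,[2.9,11,-2],-4],[1,[3.7,14,-2],-5],[1,[4.4,17,-2],-5],[1,[5,19,-2],-5],[1,[5,19,-2],-5],[1,[5,19,-2],-5],[1,[5,19,-2],-5]]'
python3 - <<'E'
from plant import r, viewer
from h import *
s=r.get_state(); c=viewer.camera_params("wrist")
im=viewer.snapshot("wrist")[:,:,::-1]
print(s["tool_pos"],s["eef_rot"])
import pickle
d=viewer.outline_of("wrist","holder"); e=viewer.outline_of("wrist","stone")
print([(x["p"],x["bbox"]) for x in d],[(x["p"],x["bbox"]) for x in e])
pickle.dump((s,c,d,e),open("d3.pkl","wb"))
if d: print(fit(CASE,[(d[0]["pixels"].astype(float),c)],[.511,-.336,-.05]))
cv2.imwrite("pics/w3.png",im)
E
```

```text
clock: 5.15
tool_pos: [0.5104, -0.2248, 0.1516]
eef_rot: [1.0, -0.025, -0.001, -0.001]
contact_force: [0.9, 0.3, -3.0]
opening: 0.543
[ 0.5103812  -0.22478609  0.15156311] [ 0.99967871 -0.02529182 -0.00117876 -0.00118807]
[(0.94, [406.3, 65.3, 131.7, 217.2])] [(0.77, [256.4, 96.8, 131.9, 289.9]), (0.39, [164.9, 0.0, 84.8, 26.8])]
(array([ 0.51031229, -0.33793215, -0.0575275 ]), np.float64(0.11187980837685273))
```

View pics/w3.png

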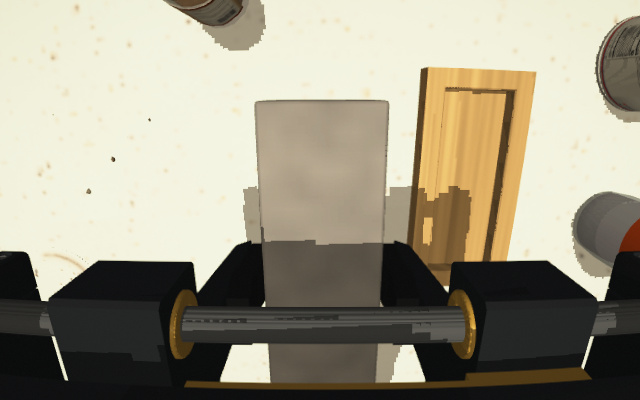

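```bash
python3 - <<'E'
import cv2
im=cv2.imread("pics/w3.png"); a=im[55:285,400:550]; cv2.imwrite("pics/w3a.png",cv2.resize(a,None,fx=2.6,fy=2.6,interpolation=cv2.INTER_CUBIC))
b=im[85:125,240:410]; cv2.imwrite("pics/w3b.png",cv2.resize(b,None,fx=4,fy=4,interpolation=cv2.INTER_CUBIC))
E
```

```text
(no output)
```

View pics/w3a.png

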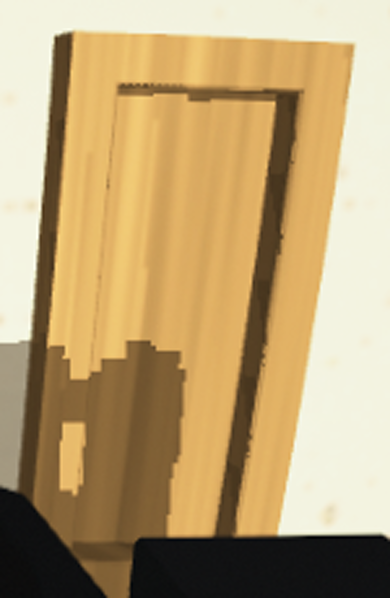

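View pics/w3b.png

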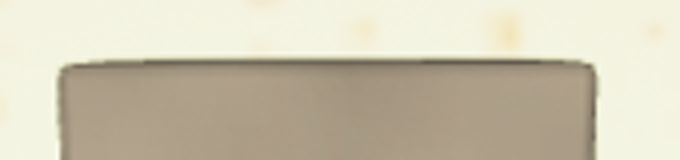

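```bash
python3 - <<'E'
from h import *
import pickle
from scipy.optimize import least_squares
s,c,d,e=pickle.load(open("d3.pkl","rb"))
px=dict(tl=(427.7,67.3),tr=(536.2,71.9),re=(506.5,260.8),le=(412.7,242.7),pl=(445.8,87.7),pr=(516.5,90),pre=(491.5,260.8),ple=(434.6,199))
W={k:ray(v,c,.02)[:2] for k,v in px.items()}
def loc(p,w):
    C,S=np.cos(p[2]),np.sin(p[2]); d=w-p[:2]; return np.array([C*d[0]+S*d[1],-S*d[0]+C*d[1]])
def res(p):
    L={k:loc(p,w) for k,w in W.items()}
    return 1e3*np.array([L["tl"][0]-.086,L["tl"][1]-.04,L["tr"][0]-.086,L["tr"][1]+.04,L["re"][1]+.04,L["le"][1]-.04,L["pl"][0]-.072,L["pl"][1]-.026,L["pr"][0]-.072,L["pr"][1]+.026,L["pre"][1]+.026,L["ple"][1]-.026])
q=least_squares(res,[.51,-.337,-.05],x_scale=[.01,.01,.1]); print(q.x,np.round(q.fun,1))
t=s["tool_pos"]; R=__import__("scipy.spatial.transform",fromlist=["Rotation"]).Rotation.from_quat(s["eef_rot"]).as_matrix()
print("toolx",R[:,0],"yaw",np.arctan2(R[1,0],R[0,0]))
zt=t[2]+.0031
A=ray((255.5,100.5),c,zt);B=ray((388.8,100.5),c,zt)
print(R.T@(A-t),R.T@(B-t),np.linalg.norm(A-B))
off=(R.T@((A+B)/2-t))[0]-.07; print("stone centre off toolx",off)
print(q.x[:2]-t[:2])
# target: stone centre at case centre with yaw equal case
yaw=q.x[2]; tgt=q.x[:2]-off*np.array([np.cos(yaw),np.sin(yaw)])
D=np.r_[tgt-t[:2],0]; print("shift tool cm",100*(R.T@D),"turn deg",-np.degrees(yaw-np.arctan2(R[1,0],R[0,0])))
E
```

```text
[ 0.50976295 -0.33745016 -0.06313737] [-0.3  0.  -0.3  0.3  0.3  0.3  0.2 -0.1  0.4 -0.5 -0.8  0.4]
toolx [ 0.99871787 -0.05056459 -0.00241685] yaw -0.050586313189777174
[ 0.06974213 -0.02316647 -0.00321493] [ 0.06973747  0.02306709 -0.00332198] 0.04623367718946816
stone centre off toolx -0.00026019944285572694
[-0.00061824 -0.11266407]
shift tool cm [ 0.53395408 11.25541465 -0.02735532] turn deg 0.7191224412989203
```

```bash
python3 -m inch '[[1,[0.1,2.5,0],0.7],[1,[0.2,5,0],0.7],[1,[0.3,8,0],0.7],[1,[0.5,10.5,0],0.7],[1,[0.5,11.3,0],0.7],[1,[0.5,11.3,3],0.7],[1,[0.5,11.3,6],0.7],[1,[0.5,11.3,8],0.7],[1,[0.5,11.3,9],0.7],[1,[0.5,11.3,9],0.7],[1,[0.5,11.3,9],0.7]]'
python3 - <<'E'
from plant import r, viewer
import cv2
s=r.get_state();print(s["tool_pos"],s["eef_rot"])
for n in("wrist","side"):
    cv2.imwrite(f"pics/{n}4.png",viewer.snapshot(n)[:,:,::-1])
E
```

```text
clock: 6.4
tool_pos: [0.5107, -0.3397, 0.0635]
eef_rot: [0.999, -0.032, 0.001, 0.0]
contact_force: [-0.0, -0.0, -3.8]
opening: 0.541
[ 0.51073506 -0.33968522  0.06346908] [ 9.99488754e-01 -3.19672103e-02  5.44091818e-04  1.80988823e-04]
```

View pics/wrist4.png

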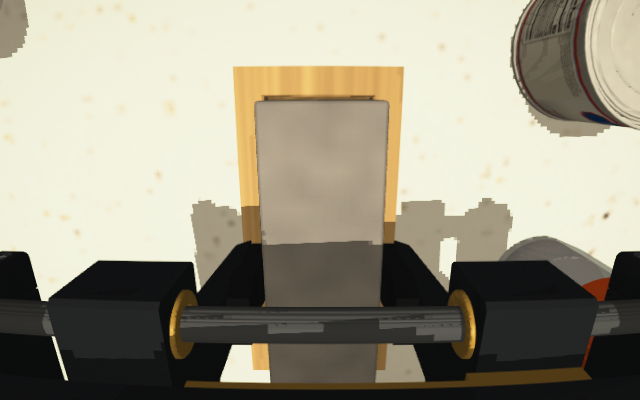

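The stone sits over the pocket. The case's far edge is at row 67, columns 233–404, and the stone's edge is at columns 255–388, so the stone is slightly too far right. I'll recompute.

```bash
python3 - <<'E'
from plant import r, viewer
from h import *
from scipy.spatial.transform import Rotation
im=cv2.imread("pics/wrist4.png"); cv2.imwrite("pics/w4a.png",cv2.resize(im[55:125,225:415],None,fx=4,fy=4,interpolation=cv2.INTER_CUBIC))
s=r.get_state();c=viewer.camera_params("wrist");t=s["tool_pos"];R=Rotation.from_quat(s["eef_rot"]).as_matrix()
print(t,"yaw",np.arctan2(R[1,0],R[0,0]))
for u,z in(((233.5,67),.02),((403.5,67),.02),((241,200),.02),((394,200),.02),((255.5,100.5),t[2]+.0031),((388.5,100.5),t[2]+.0031)):
    print(u,np.round(1e3*(R.T@(ray(u,c,z)-t)),1))
E
```

```text
[ 0.5109852  -0.34025241  0.06404383] yaw -0.06425858889359075
(233.5, 67) [ 84.7 -41.4  44.2]
(403.5, 67) [84.7 38.  44.3]
(241, 200) [ 20.1 -41.5  44. ]
(394, 200) [20.  36.7 44.1]
(255.5, 100.5) [ 69.7 -23.2  -3. ]
(388.5, 100.5) [69.7 23.  -2.9]
```

View pics/w4a.png

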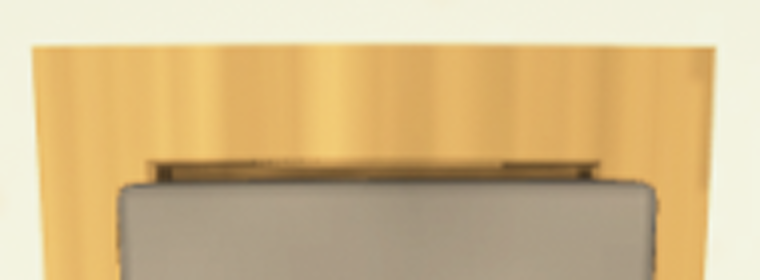

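```bash
python3 -m inch '[[1,[-0.14,-0.19,0],0],[1,[-0.14,-0.19,0],0],[1,[-0.14,-0.19,0.4],0],[1,[-0.14,-0.19,0.8],0],[1,[-0.14,-0.19,1.1],0],[1,[-0.14,-0.19,1.4],0],[1,[-0.14,-0.19,1.6],0],[1,[-0.14,-0.19,1.6],0]]'
python3 - <<'E'
from plant import r, viewer
import cv2
s=r.get_state();print(s["tool_pos"],s["eef_rot"])
cv2.imwrite("pics/wrist5.png",viewer.snapshot("wrist")[:,:,::-1])
E
```

```text
clock: 7.3
tool_pos: [0.5086, -0.3378, 0.0463]
eef_rot: [0.999, -0.032, -0.0, -0.0]
contact_force: [0.1, 1.6, -4.1]
opening: 0.547
[ 0.5085898  -0.33776741  0.04627359] [ 9.99479359e-01 -3.22627431e-02 -2.85786168e-04 -2.10143070e-04]
```

View pics/wrist5.png

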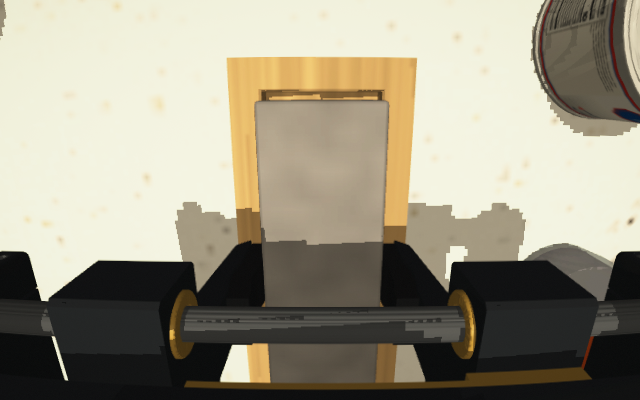

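Force still reads only the stone's weight with the underside about 7 mm below the rim, so it is in the pocket. I'll finish lowering it.

```bash
python3 -m inch '[[1,[0,0,0.3],0],[1,[0,0,0.5],0],[1,[0,0,0.7],0],[1,[0,0,0.8],0],[1,[0,0,0.8],0],[1,[0,0,0.8],0]]'
```

```text
clock: 7.95
tool_pos: [0.5087, -0.3379, 0.039]
eef_rot: [0.999, -0.032, 0.0, -0.0]
contact_force: [-1.5, 1.1, 1.5]
opening: 0.544
```

```bash
python3 -m inch '[[0.25,[0,0,-0.05],0],[0.25,[0,0,-0.05],0],[0.25,[0,0,-0.05],0],[0.25,[0,0,-0.05],0]]'
python3 - <<'E'
from plant import r, viewer
import cv2
cv2.imwrite("pics/wrist6.png",viewer.snapshot("wrist")[:,:,::-1])
cv2.imwrite("pics/side6.png",viewer.snapshot("side")[:,:,::-1])
E
python3 - <<'E'
import cv2
a=cv2.imread("pics/side6.png")[120:260,280:480]
cv2.imwrite("pics/side6a.png",cv2.resize(a,None,fx=4,fy=4,interpolation=cv2.INTER_CUBIC))
E
```

```text
clock: 8.35
tool_pos: [0.509, -0.3381, 0.0393]
eef_rot: [0.999, -0.032, 0.0, 0.0]
contact_force: [-0.4, -0.0, 0.4]
opening: 0.75
```

View pics/wrist6.png

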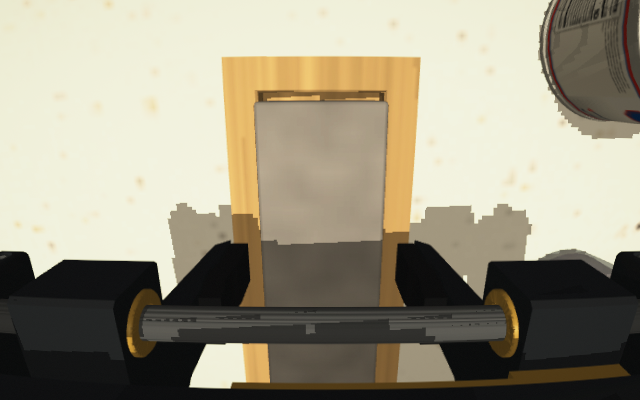

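View pics/side6a.png

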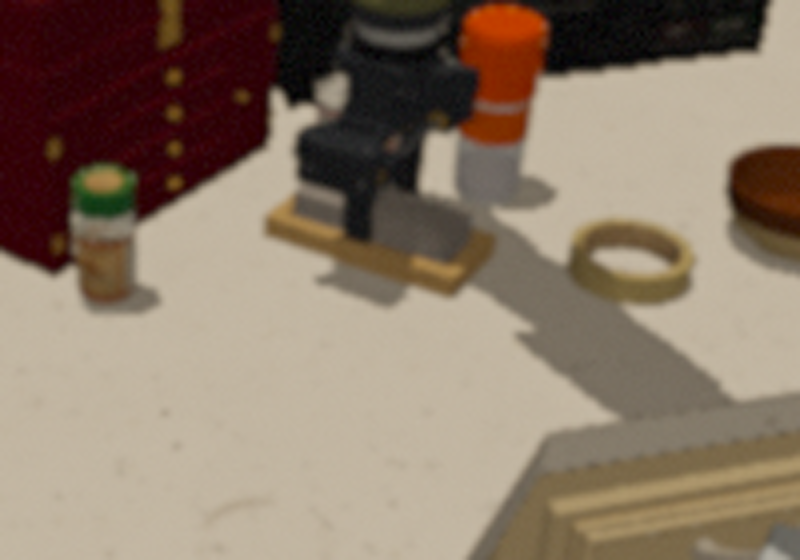

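The stone is seated in the case in the side view, and the case is clear of the stop. I'll regrip and check the worktop edge along the path.

```bash
python3 -m inch '[[1,[0,0,0],0],[1,[0,0,0],0],[1,[0,0,0],0],[1,[0,0,0],0],[1,[0,0,0],0]]' 40
python3 - <<'E'
from plant import viewer
from h import *
c=viewer.camera_params("side")
for u in((417,230),(404,250),(330,382),(375,312)): print(u,ray(u,c,0))
E
```

```text
clock: 8.95
tool_pos: [0.5088, -0.3379, 0.0392]
eef_rot: [0.999, -0.032, 0.0, -0.0]
contact_force: [-0.5, -0.1, 0.4]
opening: 0.543
(417, 230) [ 0.30099841 -0.15969355  0.        ]
(404, 250) [ 0.3016117 -0.0639826  0.       ]
(330, 382) [0.28613509 0.34050419 0.        ]
(375, 312) [0.28242676 0.1552918  0.        ]
```

```bash
python3 -m inch '[[1,[0,-0.5,0],0],[1,[-0.1,-1.5,0],0],[1,[-0.3,-3,0],-0.5],[1,[-0.5,-5,0],-1],[1,[-0.7,-7.5,0],-1.5],[1,[-0.9,-10,0],-2],[1,[-1.1,-12.5,0],-2.5],[1,[-1.3,-15,0],-3],[1,[-1.5,-17.5,0],-3.5],[1,[-1.7,-20,0],-3.5],[1,[-1.9,-22.5,0],-3.5],[1,[-2,-24,0],-3.6],[1,[-2.1,-25,0],-3.6],[1,[-2.1,-25,0],-3.6]]'
python3 - <<'E'
from plant import r, viewer
import cv2
cv2.imwrite("pics/wrist7.png",viewer.snapshot("wrist")[:,:,::-1])
E
```

```text
clock: 10.35
tool_pos: [0.5036, -0.0848, 0.0392]
eef_rot: [1.0, 0.001, -0.0, -0.001]
contact_force: [0.2, -0.3, -2.7]
opening: 0.543
```

View pics/wrist7.png

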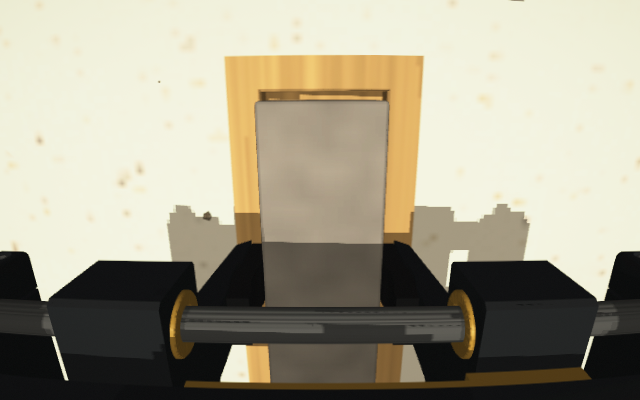

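The case follows with the stone seated. Next I'll drag it to a point about 3 cm short of both fences.

```bash
python3 -m inch '[[1,[0,-0.5,0.04],0],[1,[0,-1.5,0.04],0],[1,[0,-3,0.04],-0.5],[1,[0,-5,0.04],-1],[1,[0,-7.5,0.04],-1.5],[1,[-0.1,-10,0.04],-2],[1,[-0.1,-12.5,0.04],-2.5],[1,[-0.1,-15,0.04],-3],[1,[-0.2,-17.5,0.04],-3.4],[1,[-0.2,-20,0.04],-3.4],[1,[-0.3,-22,0.04],-3.4],[1,[-0.3,-24,0.04],-3.4],[1,[-0.3,-25.5,0.04],-3.4],[1,[-0.3,-26.5,0.04],-3.4],[1,[-0.3,-27,0.04],-3.4],[1,[-0.3,-27,0.04],-3.4],[1,[-0.3,-27,0.04],-3.4]]'
python3 - <<'E'
from plant import r, viewer
from h import *
import pickle
s=r.get_state(); c=viewer.camera_params("wrist")
cv2.imwrite("pics/wrist8.png",viewer.snapshot("wrist")[:,:,::-1])
cv2.imwrite("pics/side8.png",viewer.snapshot("side")[:,:,::-1])
pickle.dump((s,c),open("d8.pkl","wb")); print(s["tool_pos"],s["eef_rot"])
E
```

```text
clock: 12.1
tool_pos: [0.5008, 0.1847, 0.0392]
eef_rot: [1.0, 0.03, -0.0, -0.001]
contact_force: [-0.1, -0.7, 6.2]
opening: 0.542
[0.5008359  0.18470637 0.0391635 ] [ 9.99559642e-01  2.96634933e-02 -1.21269378e-04 -7.65018690e-04]
```

View pics/wrist8.png

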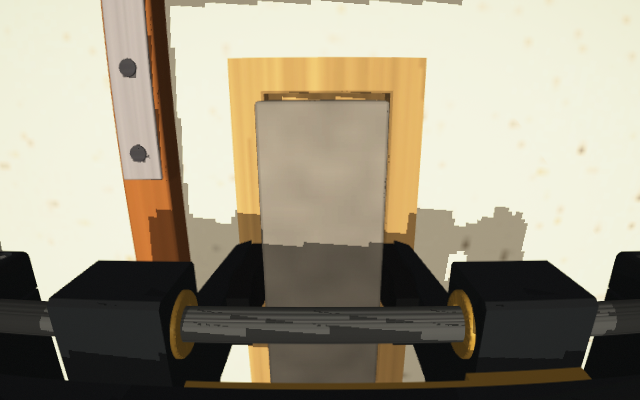

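View pics/side8.png

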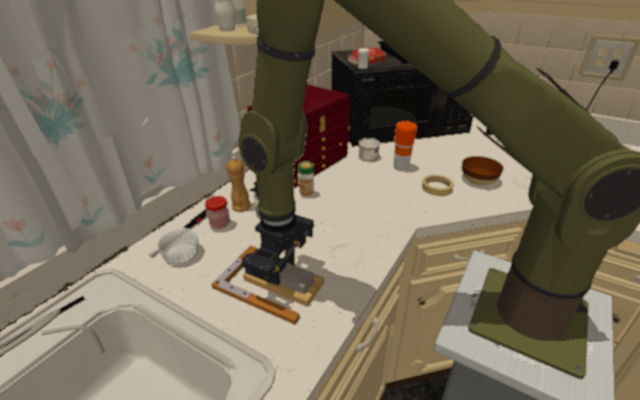

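The left fence runs along columns 100–190 and the far fence is just out of view above. I'll zoom in to measure the left fence line.

```bash
python3 - <<'E'
from h import *
im=cv2.imread("pics/wrist8.png"); cv2.imwrite("pics/w8a.png",cv2.resize(im[0:270,95:245],None,fx=2.2,fy=2.2,interpolation=cv2.INTER_CUBIC))
E
```

```text
(no output)
```

View pics/w8a.png

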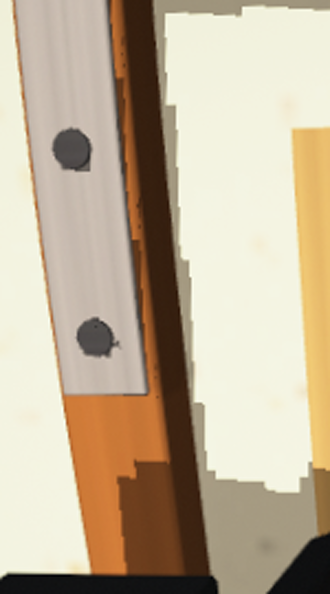

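```bash
python3 - <<'E'
from h import *
import pickle
from scipy.spatial.transform import Rotation
s,c=pickle.load(open("d8.pkl","rb")); t=s["tool_pos"]; R=Rotation.from_quat(s["eef_rot"]).as_matrix()
print("toolyaw",np.arctan2(R[1,0],R[0,0]))
for n,z,pts in(("face0",0,[(164.5,0),(177.3,131.8),(189.1,254.5)]),("facetop",.016,[(151.8,13),(171.4,206.8),(179,261)]),("case",.02,[(227.7,58.2),(236.8,211)]),("caser",.02,[(426,58.5),(406.5,243)])):
    W=np.array([ray(p,c,z) for p in pts]); d=W[0]-W[-1]; print(n,"yaw",np.arctan2(d[1],d[0]),np.round((W-t)@R*1e3,1).tolist())
    g=np.array([-np.sin(.062),np.cos(.062)]); print("  offset along stop y vs fit corner mm",1e3*((W[:,:2]-[.6122,.2621])@g))
E
```

```text
toolyaw 0.05933585970435026
face0 yaw 0.059454065315155936 [[113.8, -69.9, 39.2], [55.3, -69.1, 39.3], [-8.3, -69.9, 39.3]]
  offset along stop y vs fit corner mm [-0.64238045 -1.31054454 -0.33151827]
facetop yaw 0.06266833778538727 [[105.0, -69.1, 23.2], [22.9, -69.1, 23.3], [-4.3, -68.7, 23.3]]
  offset along stop y vs fit corner mm [-1.49696762 -1.29263023 -1.57005394]
case yaw 0.05721388072972588 [[86.2, -37.7, 19.2], [22.2, -37.9, 19.2]]
  offset along stop y vs fit corner mm [-32.8159538  -32.50991212]
caser yaw 0.02040008875509147 [[86.1, 41.4, 19.1], [7.0, 38.3, 19.1]]
  offset along stop y vs fit corner mm [-111.91351675 -108.61934404]
```

Fence yaw (0.060–0.063) matches the tool (0.059) and the gap is about 31 mm. Next I'll close most of it.

```bash
python3 -m inch '[[1,[0.3,-0.4,0],0],[1,[0.8,-1,0],-0.1],[1,[1.4,-1.6,0],-0.1],[1,[2,-2.2,0],-0.1],[1,[2.2,-2.5,0],-0.1],[1,[2.2,-2.5,0],-0.1],[1,[2.2,-2.5,0],-0.1]]'
python3 - <<'E'
from plant import r, viewer
from h import *
cv2.imwrite("pics/wrist9.png",viewer.snapshot("wrist")[:,:,::-1])
a=viewer.snapshot("side")[:,:,::-1][220:340,190:350]
cv2.imwrite("pics/side9.png",cv2.resize(a,None,fx=4,fy=4,interpolation=cv2.INTER_CUBIC))
print(r.get_state()["contact_force"])
E
```

```text
clock: 12.9
tool_pos: [0.5206, 0.2096, 0.0392]
eef_rot: [1.0, 0.03, -0.001, -0.0]
contact_force: [-1.0, -1.4, 7.3]
opening: 0.539
[-2.19097535 -1.63590935  6.73906792]
```

View pics/wrist9.png

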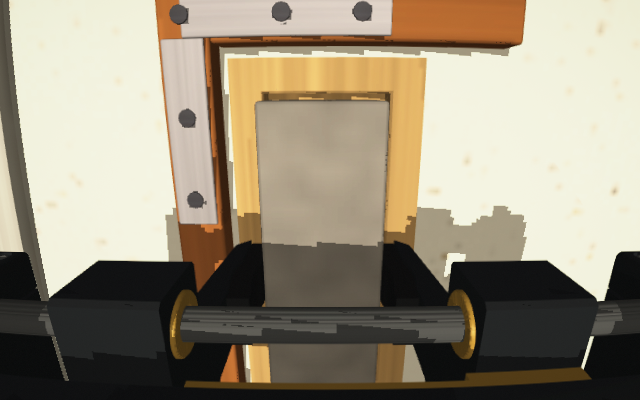

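View pics/side9.png

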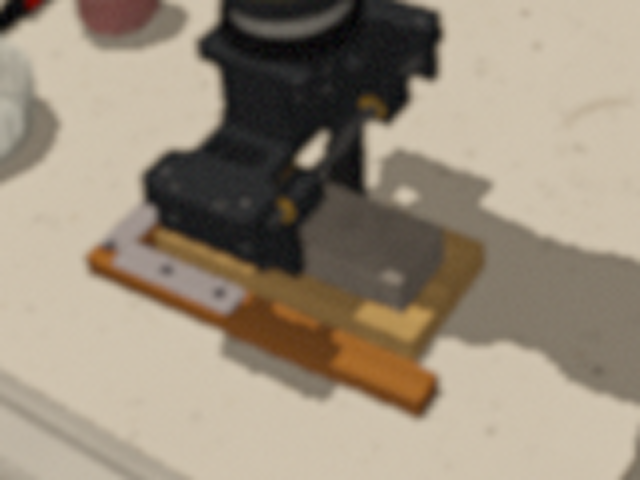

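Both fences are parallel to the case, with a few mm left on each (case far edge row 58, fence foot row 46). I'll advance slowly and watch the force.

```bash
python3 -m inch '[[1,[0.2,0,0],0],[1,[0.4,0,0],0],[1,[0.5,0,0],0],[1,[0.6,0,0],0],[1,[0.6,0,0],0]]'; python3 -m inch '[[1,[0,-0.2,0],0],[1,[0,-0.3,0],0],[1,[0,-0.4,0],0],[1,[0,-0.5,0],0],[1,[0,-0.5,0],0]]'
```

```text
clock: 13.5
tool_pos: [0.5237, 0.2099, 0.0392]
eef_rot: [1.0, 0.03, -0.004, -0.0]
contact_force: [-7.0, -2.8, 11.4]
opening: 0.538
clock: 14.0
tool_pos: [0.5261, 0.2137, 0.0392]
eef_rot: [1.0, 0.03, -0.001, 0.001]
contact_force: [-1.8, -3.6, 6.4]
opening: 0.542
```

```bash
python3 -m inch '[[1,[0.1,-0.1,0],0],[1,[0.2,-0.2,0],0],[1,[0.2,-0.2,0],0],[1,[0.2,-0.2,0],0]]'; python3 -m inch '[[1,[0.1,-0.1,0],0],[1,[0.2,-0.2,0],0],[1,[0.2,-0.2,0],0],[1,[0.2,-0.2,0],0]]'
python3 - <<'E'
from plant import r, viewer
from h import *
a=viewer.snapshot("wrist")[:,:,::-1]; cv2.imwrite("pics/wrist10.png",cv2.resize(a[0:250,140:460],None,fx=2.4,fy=2.4,interpolation=cv2.INTER_CUBIC))
E
```

```text
clock: 14.4
tool_pos: [0.5275, 0.2159, 0.0392]
eef_rot: [1.0, 0.03, -0.002, 0.001]
contact_force: [-3.3, -4.6, 8.6]
opening: 0.542
clock: 14.8
tool_pos: [0.5292, 0.218, 0.0392]
eef_rot: [1.0, 0.03, -0.002, 0.0]
contact_force: [-3.0, -5.1, 8.4]
opening: 0.545
```

View pics/wrist10.png

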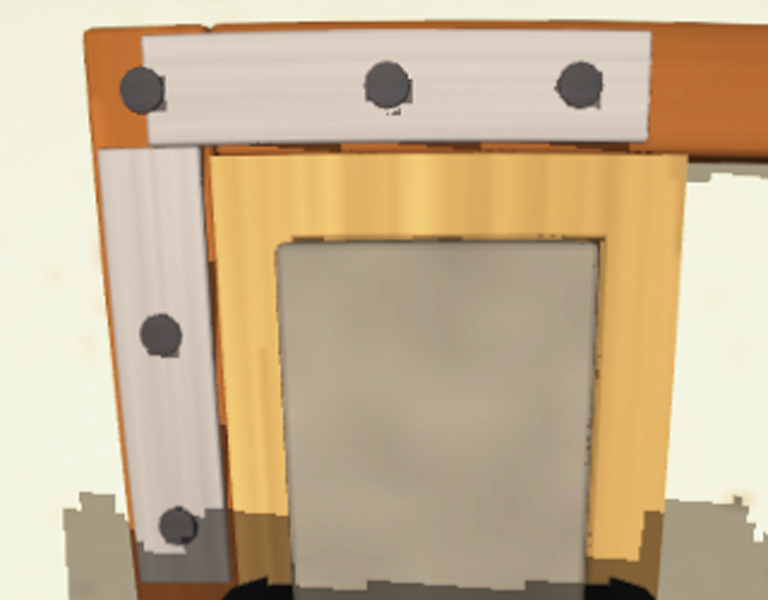

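The case is almost touching both fences, and the stone has taken up the pocket play toward the corner. I'll keep pushing until the force builds on both.

```bash
python3 -m inch '[[1,[0.1,-0.1,0],0],[1,[0.1,-0.1,0],0],[1,[0.1,-0.1,0],0]]'; python3 -m inch '[[1,[0.1,-0.1,0],0],[1,[0.1,-0.1,0],0],[1,[0.1,-0.1,0],0]]';python3 -m inch '[[1,[0.1,-0.1,0],0],[1,[0.1,-0.1,0],0],[1,[0.1,-0.1,0],0]]'
```

```text
clock: 15.15
tool_pos: [0.5293, 0.218, 0.0392]
eef_rot: [1.0, 0.029, -0.003, 0.001]
contact_force: [-5.3, -5.9, 10.9]
opening: 0.542
clock: 15.45
tool_pos: [0.5293, 0.2181, 0.0392]
eef_rot: [1.0, 0.029, -0.004, 0.002]
contact_force: [-7.0, -8.0, 12.9]
opening: 0.54
clock: 15.75
tool_pos: [0.5293, 0.2181, 0.0392]
eef_rot: [1.0, 0.029, -0.005, 0.002]
contact_force: [-8.8, -10.1, 15.6]
opening: 0.538
```

The TCP has stopped while the commanded pose moved on, so both fences are reacting. The vertical push has grown to 15 N and the tool pitched slightly, so I'll ease the down-pressure a little and look.

```bash
python3 -m inch '[[1,[0,0,-0.02],0],[1,[0,0,-0.04],0],[1,[0,0,-0.04],0],[1,[0,0,-0.04],0]]'
python3 - <<'E'
from plant import r, viewer
from h import *
s=r.get_state(); print({k:np.round(s[k],4) for k in("tool_pos","eef_rot","contact_force","moment")})
a=viewer.snapshot("wrist")[:,:,::-1]; cv2.imwrite("pics/wrist11.png",cv2.resize(a[0:250,140:460],None,fx=2.4,fy=2.4,interpolation=cv2.INTER_CUBIC))
a=viewer.snapshot("side")[:,:,::-1][220:340,190:350]
cv2.imwrite("pics/side11.png",cv2.resize(a,None,fx=4,fy=4,interpolation=cv2.INTER_CUBIC))
E
```

```text
clock: 16.15
tool_pos: [0.5293, 0.2182, 0.0392]
eef_rot: [1.0, 0.029, -0.005, 0.002]
contact_force: [-7.5, -9.4, 13.1]
opening: 0.538
{'tool_pos': array([0.5293, 0.2182, 0.0392]), 'eef_rot': array([ 0.9996,  0.0291, -0.005 ,  0.0024]), 'contact_force': array([-7.5136, -9.4477, 13.0968]), 'moment': array([-1.6231,  1.5402,  0.1583])}
```

View pics/wrist11.png

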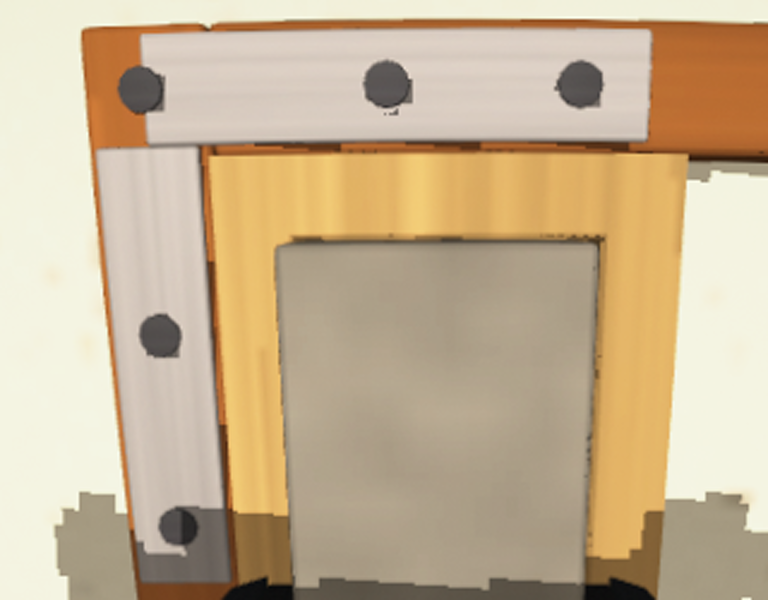

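View pics/side11.png

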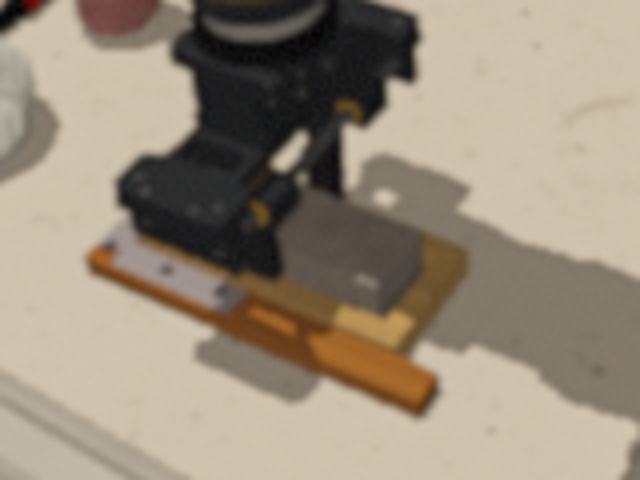

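The case sits along both fences with the stone in its pocket. I'll ease the vertical preload once more and check that force and moment stay steady.

```bash
python3 -m inch '[[1,[0,0,-0.03],0],[1,[0,0,-0.06],0],[1,[0,0,-0.08],0],[1,[0,0,-0.08],0],[1,[0,0,-0.08],0],[1,[0,0,-0.08],0]]'
python3 - <<'E'
from plant import r, viewer
from h import *
f=[]
for i in range(6):
    im=viewer.snapshot("wrist"); s=r.get_state(); f.append(np.r_[s["contact_force"],s["moment"],s["tool_pos"]*100])
print(np.round(np.mean(f,0),2),np.round(s["eef_rot"],4))
cw=viewer.camera_params("wrist")
a=im[:,:,::-1]; cv2.imwrite("pics/wrist12.png",a)
cv2.imwrite("pics/wrist12a.png",cv2.resize(a[45:245,210:250],None,fx=8,fy=3,interpolation=cv2.INTER_CUBIC))
cv2.imwrite("pics/wrist12b.png",cv2.resize(a[50:72,215:445],None,fx=3.4,fy=12,interpolation=cv2.INTER_CUBIC))
E
```

```text
clock: 16.85
tool_pos: [0.5293, 0.2182, 0.0393]
eef_rot: [1.0, 0.029, -0.005, 0.003]
contact_force: [-6.7, -8.8, 6.2]
opening: 0.544
[-6.7  -9.26  5.67 -1.67  1.19  0.18 52.93 21.82  3.93] [ 0.9996  0.0292 -0.005   0.0026]
```

View pics/wrist12a.png

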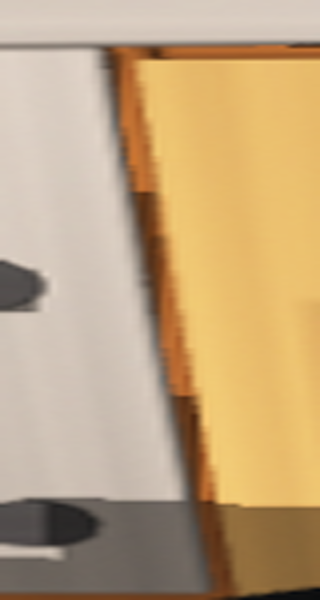

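View pics/wrist12b.png

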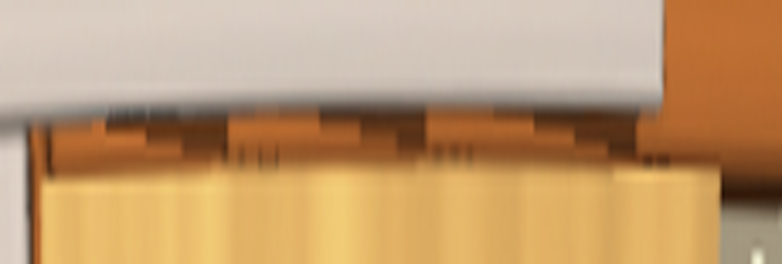

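Fence strips are uniform along both sides and forces are steady at about 7 N (x) and 9 N (y), with only 0.18 N·m of yaw moment, so contact is flat rather than on a corner. I'll check the bystanders, then hand in while still pressed.

```bash
python3 - <<'E'
from plant import r, viewer
from h import *
cv2.imwrite("pics/scene13.png",viewer.snapshot("scene")[:,:,::-1])
for n in("salt","spice_jar","soup_tin"): 
    d=viewer.outline_of("scene",n); print(n,[(round(x["p"],2),x["bbox"]) for x in d[:2]])
s=r.get_state(); print(s["clock"],s["contact_force"],s["tool_pos"],s["opening"])
r.finish_job()
E
```

```text
salt []
spice_jar [(0.59, [309.2, 169.9, 14.2, 34.6])]
soup_tin [(0.64, [363.4, 150.3, 19.0, 22.7])]
17.35 [-7.37038422 -9.24283209  5.80381475] [0.52926352 0.21824584 0.03930937] 0.5404787304980844
the job is handed in; nothing more can be done
```

View pics/scene13.png

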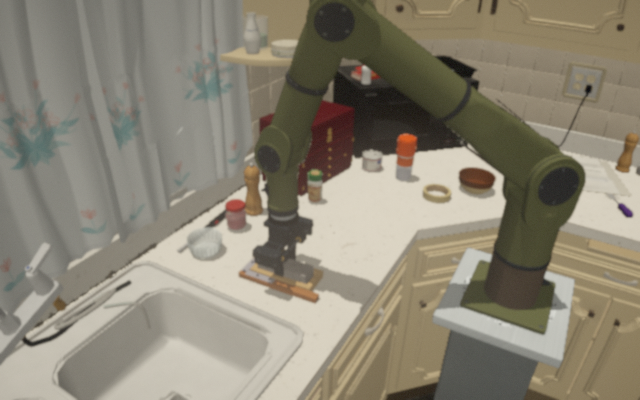

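I put the stone fully into its case while the case stood clear, about 0.5 m from the stop. Then I dragged the loaded case into the corner and handed the job in at 17.4 s, still gripping and pressing.

- **Pressed on both fences:** the tool stayed at (0.529, 0.218, 0.039) while I commanded another 3 mm into the corner. The final forces were about 7 N toward the far fence and 9 N toward the left fence, with 6 N downward. The yaw moment was only 0.18 N·m, which points to flat contact rather than a corner.
- **Wrist view:** the gap strips along both fences were even to about 0.1–0.2 mm, which is the limit of what I could measure.
- **Stone seating:** the grip height matched the pocket floor to within about 0.5 mm.
- **Bystanders:** the spice jar and soup tin show in the last picture at their starting places. The salt shaker was hidden behind the arm and not detected, so I could not confirm it. The path stayed well clear of it.
- **Small flaw:** under the push the tool pitched by about 0.01 rad, so the stone may sit very slightly tilted in the pocket.

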